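# Feel round an oil sump's sealing flange and point out the old gasket

## Task

Check the sump's sealing flange with your fingertips held together: starting at the saddle end of the long rail that has the lug, run them lightly along the flange's bolt holes, down that rail, across the far short side and back along the other long rail, until you reach the scrap of old gasket. Stop there and finish with the fingertips still resting lightly on the scrap, to show where it needs scraping. Do not pick up, shove or tip the sump, do not press hard, and leave the other things on the bench alone.

Things in the scene. Friction and masses are not known exactly. Their poses are not given: they have to be found in the camera images.
- sump: Loose cast-aluminium oil sump, 1.2 to 1.8 kg: open tub on its floor, level flat flange upward. Origin: centre of underside, z up; flange face at z +70 mm. 222 (y) x 152 (x) mm over the flange, which is 22 mm wide, 8 thick, a U with dark bolt holes along its middle line. The -y end is the saddle, a half-round notch of 42 mm radius. Lug: flat ear out to x +112 at y -88, 3 mm below the face. Nothing rises above the face.
- pad: Soft grey foam pad on the bench under the sump, 150 (x) x 220 (y) x 24 mm, fixed; origin: centre of its underside. The sump has sunk 1 to 3 mm into it, so the flange face is 91 to 93 mm above the bench. The pad gives straight down about 1 mm per 2.5 N of push, up to some 7 mm more, then it is hard; it springs back.
- rail_start (a point): Start of the path: on the flange face, middle of the 22 mm wide long rail with the lug, at the saddle end (sump x +65, y -90 mm). Axes as the sump's; moves with it.
- lug_corner (a point): On the flange face, middle of the flange at the far end of the rail with the lug, 190 mm from rail_start (sump x +65, y +100 mm); the short side begins here.
- other_corner (a point): On the flange face, middle of the flange at the other end of the short side, 130 mm from lug_corner (sump x -65, y +100 mm); the rail without lug runs back from here towards the saddle, along -y of the sump.
- old_gasket (a point): Centre of a thin dark-brown fibre scrap of old gasket, about 15 x 22 mm, 0.6 mm thick (too thin to catch a finger), stuck fast on the flange face in the middle of the long rail without the lug (sump x -65 mm), somewhere between sump y -85 and -20 mm. Axes as the sump's.
- oil_filter: Bystander: white spin-on oil filter, 76 mm diameter, 78 mm high, standing on the bench beside the sump. Origin: centre of its underside.
- scraper: Bystander: gasket scraper lying flat on the bench beside the sump, 230 mm long, 16 mm high, wooden handle towards its -x, 45 mm wide steel blade towards its +x. Origin: near its middle, on the bench.
- drain_plug: Bystander: steel drain plug standing on its 24 mm head, 30 mm high, with a copper washer. Origin: centre of its underside.

How it is judged:
On the way, in this order (a step that is already met when the one before it is completed fails the run):
1. fingertip touching the lug-side rail, at its saddle end (contact force between the fingers and sump above 0.3 N and x of the grasp point in the frame of sump between 0.051 and 0.079 m and y of the grasp point in the frame of sump between -0.097 and -0.073 m), for 0.06 s.
2. fingertip touching the lug-side rail, a quarter along (contact force between the fingers and sump above 0.3 N and x of the grasp point in the frame of sump between 0.051 and 0.079 m and y of the grasp point in the frame of sump between -0.057 and -0.033 m), for 0.06 s.
3. fingertip touching the lug-side rail, half-way (contact force between the fingers and sump above 0.3 N and x of the grasp point in the frame of sump between 0.051 and 0.079 m and y of the grasp point in the frame of sump between -0.017 and 0.007 m), for 0.06 s.
4. fingertip touching the lug-side rail, three quarters along (contact force between the fingers and sump above 0.3 N and x of the grasp point in the frame of sump between 0.051 and 0.079 m and y of the grasp point in the frame of sump between 0.023 and 0.047 m), for 0.06 s.
5. fingertip touching the lug-side rail, near the far end (contact force between the fingers and sump above 0.3 N and x of the grasp point in the frame of sump between 0.051 and 0.079 m and y of the grasp point in the frame of sump between 0.061 and 0.085 m), for 0.06 s.
6. fingertip touching the far short side, lug-rail half (contact force between the fingers and sump above 0.3 N and x of the grasp point in the frame of sump between 0.013 and 0.037 m and y of the grasp point in the frame of sump between 0.086 and 0.114 m), for 0.06 s.
7. fingertip touching the far short side, other half (contact force between the fingers and sump above 0.3 N and x of the grasp point in the frame of sump between -0.037 and -0.013 m and y of the grasp point in the frame of sump between 0.086 and 0.114 m), for 0.06 s.
8. fingertip touching the other rail, near the far end (contact force between the fingers and sump above 0.3 N and x of the grasp point in the frame of sump between -0.079 and -0.051 m and y of the grasp point in the frame of sump between 0.054 and 0.078 m), for 0.06 s.
9. fingertip touching the other rail, coming back (contact force between the fingers and sump above 0.3 N and x of the grasp point in the frame of sump between -0.079 and -0.051 m and y of the grasp point in the frame of sump between 0.02 and 0.04 m), for 0.06 s.
10. fingertip touching that rail just before the scrap of old gasket (contact force between the fingers and sump above 0.3 N and x of the grasp point in the frame of sump between -0.079 and -0.051 m and y of the grasp point in the frame of old_gasket between 0.018 and 0.036 m), for 0.06 s.
At the end, for the whole second after the job is handed in: The fingertips rest on the flange with 0.3 to 20 N, the grasp point within 14 mm (horizontally) of the scrap's centre, the sump level and at rest (contact force between the fingers and sump between 0.3 and 20 N and horizontal distance between the grasp point and old_gasket below 0.014 m and angle between sump's own z axis and vertical below 0.05 rad and linear speed of sump below 0.02 m/s); the arm keeps its last pose, push and grip.
It fails at once if the sump pressed hard (over 25 N) (contact force between any of the arm, the fingers and sump above 25 N).
It fails at once if the sump lifted (height (world z) of sump above 0.032 m).
It fails at once if the sump shoved more than 20 mm (distance of sump from where it was at the start of the episode above 0.02 m).
It fails at once if the sump tipped (angle between sump's own z axis and vertical above 0.12 rad).
It fails at once if the oil filter, scraper or drain plug disturbed (moved over 15 mm) (distance of any of oil_filter, scraper, drain_plug from where it was at the start of the episode above 0.015 m).
It also fails if it takes over 50 s, if anything falls off the work surface, if the arm or the gripper's body presses on something with over 40 N, if the wrist force passes 120 N, or if a joint passes its speed limit or range.

## Robot

A 6-joint arm with a two-finger parallel gripper is mounted at the origin on the work surface. World frame = base frame: x ahead of the robot, y to its left, z up, the work surface at z = 0. Lengths are in m, angles in rad, forces in N, time in s.
With the tool pointing down it reaches from about 0.35 to 0.775 m from the base axis. Payload 5.5 kg.
Tool frame: the origin (TCP) lies at the very end of the fingers, on their centre line; the grasp point (between the pads) lies 19 mm behind it; z points along the fingers, y is the direction in which the jaws open and shut (so a half turn about z gives the same grasp; the last joint's range is limited). The gripper opens to 85 mm and grips with 20 to 120 N. Pads are 22 mm wide; open, the fingers measure 114 mm over their backs; the gripper's body (76 mm by 85 mm) begins 54 mm behind the grasp point. The pads swing forward as they close: fully open they stand 13 mm farther back than shut.
Start: joints at [1.147, 0.313, 0.046, 1.304, 0, 1.431], TCP at [0.161, 0.552, 0.231] pointing down, gripper open.
Joint ranges: [-2.76, 2.76], [-0.86, 1.69], [-1.03, 1.26], [-2.2, 2.34], [-1.47, 1.5], [-3.14, 3.14]. Speed limits (rad/s): [2.57, 2.57, 3.14, 3.14, 3.14, 3.14].

## Interface

Orientations are given as a unit quaternion [w, x, y, z].
In Python, from workcell import get_state, read_camera, hand_in, find_in, silhouettes gives the robot as it stands. The module is installed in compiled form; this text tells all that it offers.
- The arm moves only by the tool send_rows, never from a script. Its argument "deltas" is a list that holds one entry, the list of rows, each a list of 6 numbers: the shift along the world's x, y, z in cm, then the turn, a rotation vector about the world's x, y, z in degrees. In form: [[[dx, dy, dz, wx, wy, wz], ...]]. A call has 1 to 12 rows; each row is the pose to reach, as a shift and turn from the pose commanded when the call began; what a row does not reach only later rows make up. A row lasts 1/10 s, in which the tool goes at most 50 mm and 8.59 degrees, less where a joint would pass 70% of its speed; a pose out of reach is approached as far as the arm can. A call with a gripper value outside its range is refused whole. "jaw" is the opening, from -1 (shut) to 1 (fully open), so that 0 is half open, set as the call begins (left out, the last holds). The fingers move at their own pace and stop on an object; "force" is the grip in N (left out, the last holds). Time passes only in rows, so rows that repeat a pose let the fingers close. It gives the time, the measured TCP pose, the force and the opening at its end, in the units of the state.
- get_state(): the state, without advancing time (a new reading comes with each control period).
- read_camera(name): name is "scene" or "top" or "wrist"; returns a dict with "img" (384x512x3 uint8, red, green, blue), "z_map" (384x512 float32, m along the optical axis (not along the pixel's ray), 0 where there is no reading), "vfov" (degrees; the focal length in pixels is half the picture's height over the tangent of half this angle, whatever the lens; pixels are square), "cx", "cy" (the principal point, pixels), "R" (3x3) and "t" (3): a world point X has camera coordinates R X + t; the wrist camera has in their place "hand_eye" (4x4, takes a point from camera to tool coordinates, whose origin is the TCP and whose axes are the flange's). Camera axes: x right, y down, z forward; pixel columns grow to the right and rows downward; lengths in m; the calibration is good to about 2 mm. A picture is of the moment at which its call begins: read the wrist's pose just before it.
- hand_in(): hands the job in, once; it reports no verdict.
Trained networks look in a picture, given as the dict that the camera call returned (one of the last four; its "shot" number tells which), for a name from the list of things; names that differ only in an ending like _2 or _b are one class to them, and where a whole thing is asked for, a point or a joint stands for the part that bears it (a point fixed in the world has none). Each returns a list of dicts, best first, with "conf" (0 to 1); they miss things now and then, are a little off and sometimes report something else, mostly with a low value. They report only what shows in the picture. A call takes as long as a camera call.
- find_in(picture, thing): "box" ([centre column, centre row, width, height] in pixels, round what is visible of it).
- silhouettes(picture, thing): "mask" (384x512 bool, what is visible of it) and "box" ([centre column, centre row, width, height] in pixels, round what is visible of it).
The state is a dict: "clock": time; "joint_pos": joint angles; "qvel": joint speeds; "tau": joint torques, N m; "tcp_pos": TCP position; "orientation": TCP orientation; "wrist_force": force on the tool from outside, world axes, zero at the start; "ft_torque": the same for the moment, N m; "finger_gap": finger opening in m.
Only numpy, scipy, OpenCV 4.12 (cv2) and the standard library are available. Lean on these libraries where they do the work, as an engineer would, in place of code of your own. Each camera call takes 0.05 s, during which the arm holds its last target.

## Working session

There is one attempt and no reset: what is moved stays moved. The work goes in short steps, Python scripts to look and compute and a tool call to move; the robot and the scene stay as the last step left them, time stands still between calls to the robot, and variables do not carry over. Pictures are saved under pics/ and viewed, and the job is handed in when it is done.

Besides the shell and the picture viewer there is one more tool, called after "Request:" by a JSON object that holds its "fn" and its "kwargs", one argument or row to a line. send_rows: Moves the arm, as the interface text tells. Its arguments: {"type":"object","properties":{"deltas":{"type":"array","items":{"type":"array","items":{"type":"array","items":{"type":"number"}}}},"jaw":{"type":"number"},"force":{"type":"number"}},"required":["deltas"]}

```bash
mkdir -p pics; ls; cat > h.py <<'E'
import numpy as np,cv2
from workcell import *
def f_of(p): return p["img"].shape[0]/2/np.tan(np.radians(p["vfov"])/2)
def save(p,n): cv2.imwrite(f"pics/{n}.png",p["img"][:,:,::-1])
def world(p,u,v,d=None):
    f=f_of(p); d=p["z_map"][int(round(v)),int(round(u))] if d is None else d
    c=np.array([(u-p["cx"])/f*d,(v-p["cy"])/f*d,d]); return np.array(p["R"]).T@(c-np.array(p["t"]))
def ray(p,u,v,z):
    f=f_of(p);R=np.array(p["R"]);o=-R.T@np.array(p["t"]);d=R.T@np.array([(u-p["cx"])/f,(v-p["cy"])/f,1]);return o+d*(z-o[2])/d[2]
def cloud(p):
    f=f_of(p);v,u=np.mgrid[:384,:512];d=p["z_map"];c=np.stack([(u-p["cx"])/f*d,(v-p["cy"])/f*d,d],-1)
    return (c-np.array(p["t"]))@np.array(p["R"])
E
python3 - <<'E'
from h import *
print(get_state())
for n in("top","scene"):
    p=read_camera(n);save(p,n+"0");np.savez(n+"0.npz",**{k:p[k] for k in("img","z_map","vfov","cx","cy","R","t")})
    for t in("sump","old_gasket","oil_filter","scraper","drain_plug","rail_start"):
        print(n,t,[(np.round(r["box"]),round(r["conf"],2)) for r in find_in(p,t)[:2]])
E
```

```text
pics
{'clock': 0.0, 'joint_pos': array([ 1.14743932e+00,  3.14027264e-01,  4.49472528e-02,  1.30358516e+00,
       -2.37794189e-05,  1.43119280e+00]), 'qvel': array([-0.00085172,  0.00097378, -0.00048511, -0.00015414,  0.00233095,
        0.0004494 ]), 'tau': array([-2.17320026e-03, -4.80634332e+01,  2.98530650e+01,  1.95269391e-02,
       -2.02026254e-04, -6.87693444e-06]), 'tcp_pos': array([0.16077946, 0.55152141, 0.23038061]), 'orientation': array([-2.48140341e-04,  1.41401170e-01,  9.89951936e-01, -9.00951811e-04]), 'wrist_force': array([-0.41384299,  0.66015237, -0.05103691]), 'ft_torque': array([-0.00696273, -0.02841334, -0.01298026]), 'finger_gap': 0.08557683958014121}
top sump [(array([251., 187., 145., 146.]), 0.71)]
top old_gasket [(array([282., 214.,   9.,  14.]), 0.55)]
top oil_filter [(array([174., 143.,  48.,  46.]), 0.93), (array([254., 186., 143., 150.]), 0.64)]
top scraper [(array([286., 263.,  96.,  83.]), 0.72)]
top drain_plug [(array([184., 248.,  16.,  16.]), 0.66)]
top rail_start [(array([250., 188., 144., 148.]), 0.61)]
scene sump [(array([278., 194., 112., 103.]), 0.56), (array([247., 180.,  11.,   6.]), 0.39)]
scene old_gasket [(array([246., 181.,  13.,   0.]), 0.61), (array([280., 195., 114., 103.]), 0.51)]
scene oil_filter [(array([363., 212.,  41.,  46.]), 0.73)]
scene scraper [(array([227., 186.,  61.,  63.]), 0.93)]
scene drain_plug []
scene rail_start [(array([279., 194., 109., 105.]), 0.91)]
```

```bash
python3 - <<'E'
import cv2
for n in("top0","scene0"):
    i=cv2.imread(f"pics/{n}.png")[80:320,120:400] ; cv2.imwrite(f"pics/{n}c.png",cv2.resize(i,None,fx=2.5,fy=2.5,interpolation=cv2.INTER_CUBIC))
E
```

```text
(no output)
```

View pics/top0c.png

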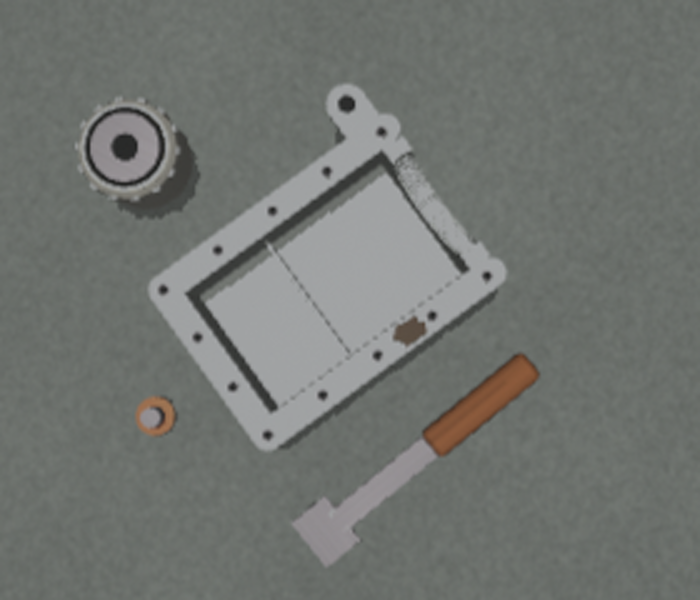

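View pics/scene0c.png

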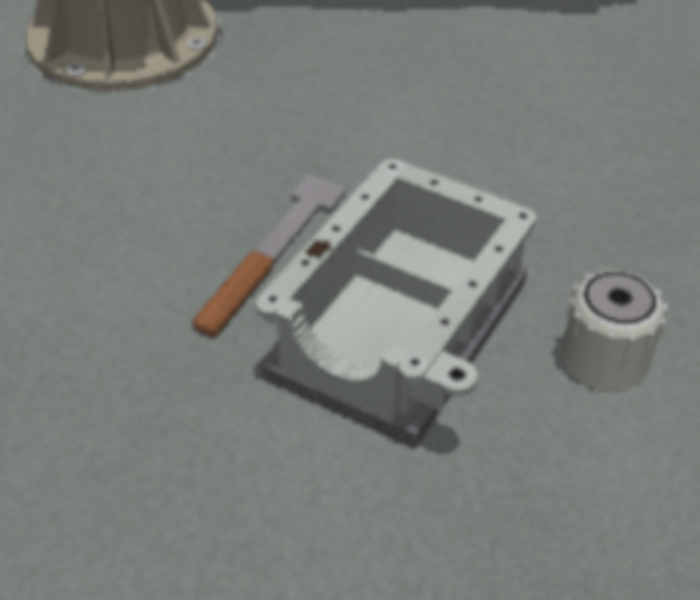

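The top view shows the lug at crop (347,103), the scrap at (409,331), the saddle at upper right, and the corner holes at (381,131), (163,290), (267,435) and (487,276). Next I fit the sump frame to them.

```bash
cat > fit.py <<'E'
from h import *
from scipy.optimize import least_squares
p=dict(np.load("top0.npz"));p={k:(v if v.ndim else float(v)) for k,v in p.items()}
s=dict(np.load("scene0.npz"));s={k:(v if v.ndim else float(v)) for k,v in s.items()}
for q,n in((p,'top'),(s,'scene')):
    C=cloud(q); z=C[...,2]; m=(z>.08)&(z<.105)&(C[...,0]>.15)&(q["z_map"]>0)
    m[:80]=0;m[320:]=0;m[:,:120]=0;m[:,400:]=0
    print(n,m.sum(),np.median(z[m]),np.percentile(z[m],[5,95]))
g=cv2.cvtColor(p["img"],cv2.COLOR_RGB2GRAY).astype(float)
pts=np.array([(381,131),(327,171),(272,211),(217,250),(163,290),(487,276),(432,316),(377,355),(322,395),(267,435),(198,337),(232,387)])/2.5
W=[]
for x,y in pts:
    u=120+x-.3;v=80+y-.3;a,b=int(round(u)),int(round(v))
    w=g[b-3:b+4,a-3:a+4];w=np.clip(np.median(w)-20-w,0,None);yy,xx=np.mgrid[b-3:b+4,a-3:a+4]
    W.append(ray(p,(w*xx).sum()/w.sum(),(w*yy).sum()/w.sum(),.092))
W=np.array(W);print(np.round(W*1000,1))
print("rail lens",np.linalg.norm(W[0]-W[4]),np.linalg.norm(W[5]-W[9]),"width",np.linalg.norm(W[4]-W[9]),np.linalg.norm(W[0]-W[5]))
# frame: x from other rail to lug rail ; y toward far
ydir=(W[4]-W[0])+(W[9]-W[5]); th=np.arctan2(ydir[1],ydir[0])-np.pi/2
x=np.array([np.cos(th),np.sin(th)]);y=np.array([-x[1],x[0]])
far=(W[4]+W[9])/2; o=far[:2]-.1*y
print("yaw",np.degrees(th),"origin",o)
for w in W: print(np.round([(w[:2]-o)@x*1000,(w[:2]-o)@y*1000],1))
def br(q):
    i=q["img"].astype(int);m=((i[...,0]-i[...,2])>20)&(i[...,0]<130);return m
for q,n,c in((p,'top',(283,212)),(s,'scene',(247,179))):
    m=br(q);k=np.zeros_like(m);k[c[1]-9:c[1]+10,c[0]-10:c[0]+11]=1;m&=k>0
    vv,uu=np.nonzero(m);w=ray(q,uu.mean(),vv.mean(),.092);print(n,m.sum(),uu.mean(),vv.mean(),w,[(w[:2]-o)@x,(w[:2]-o)@y])
# scene check
for X in((65,-90),(65,100),(-65,100),(-65,-90)):
    w=np.r_[o+X[0]/1000*x+X[1]/1000*y,.092];out=[]
    for q in(p,s):
        c=np.array(q["R"])@w+np.array(q["t"]);f=f_of(q);out+=[q["cx"]+f*c[0]/c[2],q["cy"]+f*c[1]/c[2]]
    print(X,w,np.round(out,1),"scene crop",(out[2]-120)*2.5,(out[3]-80)*2.5)
E
python3 fit.py
```

```text
top 4478 0.09160240248432258 [0.08118875 0.09392301]
scene 2697 0.08964578071291322 [0.08273645 0.09194346]
[[666.8  66.4  92. ]
 [637.3 105.9  92. ]
 [608.1 145.3  92. ]
 [579.  184.6  92. ]
 [549.6 224.   92. ]
 [562.3 -11.   92. ]
 [532.8  28.9  92. ]
 [504.1  67.5  92. ]
 [474.9 106.8  92. ]
 [445.5 146.1  92. ]
 [515.4 198.2  92. ]
 [479.9 172.   92. ]]
rail lens 0.19635729618261322 0.19574779927959823 width 0.13001437505332356 0.1299665086265535
yaw 36.62056466716104 origin [0.55723868 0.10477305]
[ 65.  -96.2]
[ 65.  -46.9]
[65.   2.2]
[65.1 51.1]
[ 65.  100.2]
[-65.  -95.9]
[-64.9 -46.3]
[-64.9   1.8]
[-64.9  50.7]
[-65.   99.8]
[ 22.1 100. ]
[-22.  100.1]
top 71 283.63380281690144 211.92957746478874 [0.52201742 0.04406221 0.092     ] [np.float64(-0.06448350760153167), np.float64(-0.02771678578399333)]
scene 14 246.92857142857142 178.92857142857142 [0.52050707 0.04476351 0.092     ] [np.float64(-0.06527738994757669), np.float64(-0.02625297653679258)]
(65, -90) [0.66309407 0.07131208 0.092     ] [269.4 134.3 287.1 222.7] scene crop 417.8272285493465 356.71222504511803
(65, 100) [0.54975661 0.22380673 0.092     ] [184.9 195.4 329.  166. ] scene crop 522.6165487579772 215.08388474091726
(-65, 100) [0.44541816 0.14626005 0.092     ] [226.5 253.7 276.7 146.3] scene crop 391.6458942935692 165.68518492055503
(-65, -90) [ 0.55875563 -0.0062346   0.092     ] [311.7 191.9 230.2 197.6] scene crop 275.470499543086 293.9578134259307
```

Request:
{"fn": "send_rows", "kwargs": {
  "deltas": [
    [[10,-9.5,0,0,0,0],[20,-19,0,0,0,0],[30,-28.5,0,0,0,0],[40,-38,0,0,0,0],[50,-47.7,0,0,0,0],[50,-47.7,0,0,0,0],[50,-47.7,0,0,0,0],[50,-47.7,0,0,0,0],[50,-47.7,0,0,0,0],[50,-47.7,0,0,0,0],[50,-47.7,0,0,0,0],[50,-47.7,0,0,0,0]]
  ],
  "jaw": -1,
  "force": 30
}}

```text
clock: 1.9
tcp_pos: [0.5965, 0.1362, 0.2315]
orientation: [0.0, 0.142, 0.99, 0.0]
wrist_force: [0.9, 1.2, -0.0]
finger_gap: 0.0003
```

Request:
{"fn": "send_rows", "kwargs": {
  "deltas": [
    [[3,-3,0,0,0,0],[6.2,-6,0,0,0,0],[6.2,-6,-3,0,0,0],[6.2,-6,-6,0,0,0],[6.2,-6,-9,0,0,0],[6.2,-6,-11,0,0,0],[6.2,-6,-11.5,0,0,0],[6.2,-6,-11.5,0,0,0],[6.2,-6,-11.5,0,0,0]]
  ]
}}

```text
clock: 2.8
tcp_pos: [0.6581, 0.078, 0.1177]
orientation: [0.001, 0.141, 0.99, 0.0]
wrist_force: [0.3, -0.4, 0.2]
finger_gap: -0.0004
```

```bash
cat > st.py <<'E'
from h import *
import sys
s=get_state();t=s["tcp_pos"];th=np.radians(36.62);x=np.array([np.cos(th),np.sin(th)]);y=np.array([-x[1],x[0]]);d=t[:2]-[.55724,.10477]
q=s["orientation"]
print(s["clock"],np.round(t,4),"sump mm",np.round([d@x*1e3,d@y*1e3],1),"F",np.round(s["wrist_force"],2),np.round(q,4))
E
python3 st.py; python3 - <<'E'
from h import *
p=read_camera("scene");save(p,"scene1")
i=p["img"][60:300,150:400,::-1];cv2.imwrite("pics/scene1c.png",cv2.resize(i,None,fx=2.5,fy=2.5))
E
```

```text
2.8 [0.6581 0.078  0.1177] sump mm [ 65.  -81.7] F [ 0.26 -0.41  0.25] [1.000e-03 1.414e-01 9.900e-01 2.000e-04]
```

View pics/scene1c.png

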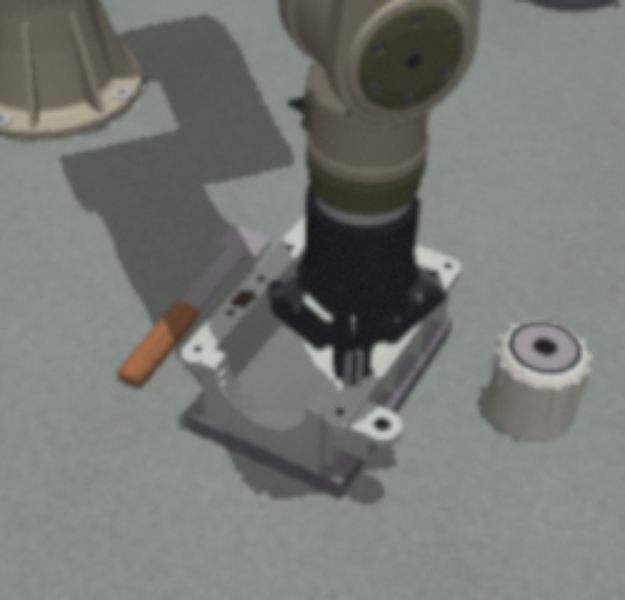

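The fingers are shut and sit just above the lug rail, near the saddle hole at crop (340,410). I'll lower them slowly.

Request:
{"fn": "send_rows", "kwargs": {
  "deltas": [
    [[0.2,-0.3,-1,0,0,0],[0.2,-0.3,-1.8,0,0,0],[0.2,-0.3,-2.1,0,0,0],[0.2,-0.3,-2.2,0,0,0],[0.2,-0.3,-2.3,0,0,0],[0.2,-0.3,-2.3,0,0,0]]
  ]
}}

```text
clock: 3.45
tcp_pos: [0.6592, 0.0749, 0.0933]
orientation: [0.0, 0.141, 0.99, 0.0]
wrist_force: [0.1, 0.2, -0.7]
finger_gap: 0.0
```

```bash
python3 st.py
```

```text
3.45 [0.6592 0.0749 0.0933] sump mm [ 64.1 -84.8] F [ 0.14  0.23 -0.71] [0.000e+00 1.414e-01 9.899e-01 1.000e-04]
```

Request:
{"fn": "send_rows", "kwargs": {
  "deltas": [
    [[0,0,-0.1,0,0,0],[0,0,-0.2,0,0,0],[0,0,-0.2,0,0,0],[0,0,-0.2,0,0,0]]
  ]
}}

```text
clock: 3.85
tcp_pos: [0.6593, 0.0749, 0.0915]
orientation: [0.0, 0.141, 0.99, 0.0]
wrist_force: [0.5, 0.3, -0.2]
finger_gap: -0.0
```

```bash
python3 st.py
```

```text
3.85 [0.6593 0.0749 0.0915] sump mm [ 64.2 -84.8] F [ 0.54  0.32 -0.25] [2.000e-04 1.414e-01 9.900e-01 1.000e-04]
```

Request:
{"fn": "send_rows", "kwargs": {
  "deltas": [
    [[0,0,-0.1,0,0,0],[0,0,-0.1,0,0,0],[0,0,-0.1,0,0,0]]
  ]
}}

```text
clock: 4.15
tcp_pos: [0.6594, 0.0749, 0.0906]
orientation: [0.0, 0.141, 0.99, 0.0]
wrist_force: [0.4, 0.6, 1.9]
finger_gap: 0.0002
```

```bash
python3 st.py
```

```text
4.15 [0.6594 0.0749 0.0906] sump mm [ 64.2 -84.9] F [0.4  0.57 1.85] [3.000e-04 1.414e-01 9.899e-01 1.000e-04]
```

Request:
{"fn": "send_rows", "kwargs": {
  "deltas": [
    [[0,0,-0.1,0,0,0],[0,0,-0.15,0,0,0],[0,0,-0.15,0,0,0],[0,0,-0.15,0,0,0]]
  ]
}}

```text
clock: 4.55
tcp_pos: [0.6595, 0.0749, 0.0894]
orientation: [0.0, 0.141, 0.99, 0.0]
wrist_force: [-1.1, 0.9, 5.5]
finger_gap: 0.0001
```

```bash
python3 st.py
```

```text
4.55 [0.6595 0.0749 0.0894] sump mm [ 64.2 -84.9] F [-1.08  0.9   5.52] [4.000e-04 1.414e-01 9.899e-01 1.000e-04]
```

Request:
{"fn": "send_rows", "kwargs": {
  "deltas": [
    [[-0.1,0.13,0,0,0,0],[-0.3,0.4,0,0,0,0],[-0.5,0.67,0,0,0,0],[-0.7,0.94,0,0,0,0],[-0.9,1.21,0,0,0,0],[-1.1,1.48,0,0,0,0],[-1.3,1.75,0,0,0,0],[-1.5,2.02,0,0,0,0],[-1.7,2.29,0,0,0,0],[-1.9,2.56,0,0,0,0],[-2.1,2.83,0,0,0,0],[-2.3,3.1,0,0,0,0]]
  ]
}}

```text
clock: 5.75
tcp_pos: [0.6369, 0.1058, 0.0894]
orientation: [0.001, 0.142, 0.99, -0.0]
wrist_force: [2.1, -3.4, 5.5]
finger_gap: 0.0004
```

```bash
python3 st.py;  python3 - <<'E'
from h import *
p=read_camera("scene");save(p,"scene2")
i=p["img"][60:300,150:400,::-1];cv2.imwrite("pics/scene2c.png",cv2.resize(i,None,fx=2.5,fy=2.5))
E
```

```text
5.75 [0.6369 0.1058 0.0894] sump mm [ 64.5 -46.7] F [ 2.09 -3.38  5.53] [ 1.000e-03  1.415e-01  9.899e-01 -2.000e-04]
```

View pics/scene2c.png

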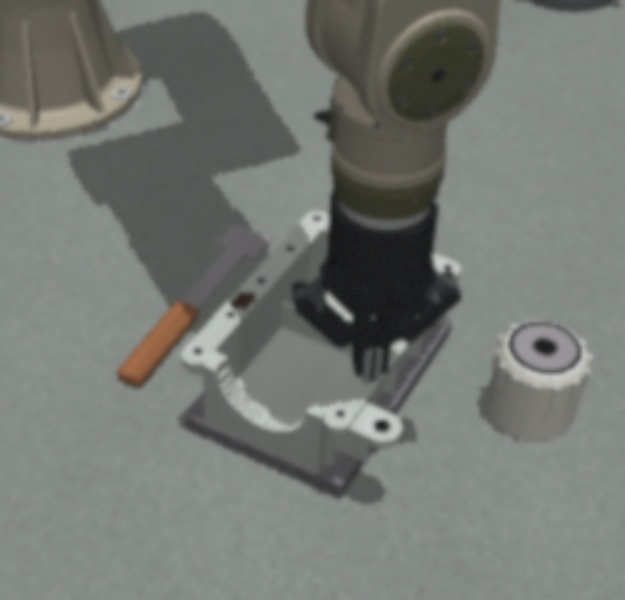

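Request:
{"fn": "send_rows", "kwargs": {
  "deltas": [
    [[-0.2,0.28,0.05,0,0,0],[-0.42,0.56,0.05,0,0,0],[-0.63,0.84,0.05,0,0,0],[-0.84,1.12,0.05,0,0,0],[-1.05,1.4,0.05,0,0,0],[-1.25,1.68,0.05,0,0,0],[-1.46,1.97,0.05,0,0,0],[-1.67,2.25,0.05,0,0,0],[-1.88,2.53,0.05,0,0,0],[-2.09,2.81,0.05,0,0,0],[-2.3,3.09,0.05,0,0,0],[-2.5,3.37,0.05,0,0,0]]
  ]
}}

```text
clock: 7.0
tcp_pos: [0.6111, 0.1397, 0.0894]
orientation: [0.0, 0.141, 0.99, -0.0]
wrist_force: [1.3, -3.6, 5.5]
finger_gap: -0.0003
```

```bash
python3 st.py;  python3 - <<'E'
from h import *
p=read_camera("top");save(p,"top2")
i=p["img"][80:320,120:400,::-1];cv2.imwrite("pics/top2c.png",cv2.resize(i,None,fx=2.5,fy=2.5,interpolation=cv2.INTER_CUBIC))
E
```

```text
7.0 [0.6111 0.1397 0.0894] sump mm [64.1 -4.1] F [ 1.3  -3.62  5.5 ] [ 2.000e-04  1.414e-01  9.899e-01 -1.000e-04]
```

View pics/top2c.png

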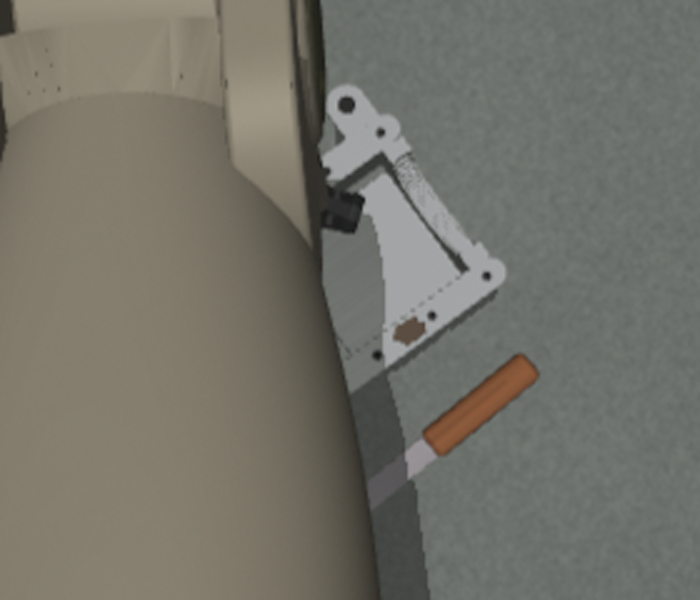

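The sump has not moved: the lug is still at (347,103), the other-rail hole at (487,276) and the scrap at (409,331). I'll carry on along the rail.

Request:
{"fn": "send_rows", "kwargs": {
  "deltas": [
    [[-0.2,0.28,0,0,0,0],[-0.42,0.56,0,0,0,0],[-0.63,0.84,0,0,0,0],[-0.84,1.12,0,0,0,0],[-1.05,1.4,0,0,0,0],[-1.25,1.68,0,0,0,0],[-1.46,1.97,0,0,0,0],[-1.67,2.25,0,0,0,0],[-1.88,2.53,0,0,0,0],[-2.09,2.81,0,0,0,0],[-2.3,3.09,0,0,0,0],[-2.5,3.37,0,0,0,0]]
  ]
}}

```text
clock: 8.25
tcp_pos: [0.586, 0.1734, 0.0894]
orientation: [0.0, 0.141, 0.99, -0.0]
wrist_force: [1.7, -3.2, 4.5]
finger_gap: -0.0004
```

```bash
python3 st.py
```

```text
8.25 [0.586  0.1734 0.0894] sump mm [64.  37.9] F [ 1.72 -3.23  4.49] [ 1.000e-04  1.415e-01  9.899e-01 -2.000e-04]
```

Request:
{"fn": "send_rows", "kwargs": {
  "deltas": [
    [[-0.2,0.28,0,0,0,0],[-0.42,0.56,0,0,0,0],[-0.63,0.84,0,0,0,0],[-0.84,1.12,0,0,0,0],[-1.05,1.4,0,0,0,0],[-1.25,1.68,0,0,0,0],[-1.46,1.97,0,0,0,0],[-1.67,2.25,0,0,0,0],[-1.88,2.53,0,0,0,0],[-2.09,2.81,0,0,0,0],[-2.3,3.09,0,0,0,0],[-2.5,3.37,0,0,0,0]]
  ]
}}

```text
clock: 9.45
tcp_pos: [0.5609, 0.2071, 0.0893]
orientation: [-0.0, 0.141, 0.99, -0.0]
wrist_force: [1.9, -2.8, 5.4]
finger_gap: 0.0001
```

```bash
python3 st.py
```

```text
9.45 [0.5609 0.2071 0.0893] sump mm [63.9 79.9] F [ 1.9  -2.77  5.44] [-0.000e+00  1.414e-01  9.900e-01 -3.000e-04]
```

Request:
{"fn": "send_rows", "kwargs": {
  "deltas": [
    [[-0.2,0.28,0,0,0,0],[-0.42,0.56,0,0,0,0],[-0.63,0.84,0,0,0,0],[-0.84,1.12,0,0,0,0],[-1.05,1.4,0,0,0,0],[-1.13,1.52,0,0,0,0],[-1.4,1.32,0,0,0,0],[-1.68,1.11,0,0,0,0],[-1.96,0.9,0,0,0,0],[-2.24,0.69,0,0,0,0],[-2.52,0.48,0,0,0,0],[-2.8,0.27,0,0,0,0]]
  ]
}}

```text
clock: 10.65
tcp_pos: [0.533, 0.2097, 0.0894]
orientation: [0.0, 0.141, 0.99, 0.0]
wrist_force: [3.2, 2.0, 4.9]
finger_gap: 0.0001
```

```bash
python3 st.py
```

```text
10.65 [0.533  0.2097 0.0894] sump mm [43.2 98.7] F [3.18 1.96 4.87] [1.000e-04 1.414e-01 9.900e-01 3.000e-04]
```

From x +43 to about x +1.

Request:
{"fn": "send_rows", "kwargs": {
  "deltas": [
    [[-0.28,-0.2,0,0,0,0],[-0.56,-0.41,0,0,0,0],[-0.84,-0.62,0,0,0,0],[-1.12,-0.83,0,0,0,0],[-1.4,-1.04,0,0,0,0],[-1.68,-1.24,0,0,0,0],[-1.97,-1.45,0,0,0,0],[-2.25,-1.66,0,0,0,0],[-2.53,-1.87,0,0,0,0],[-2.81,-2.08,0,0,0,0],[-3.09,-2.29,0,0,0,0],[-3.38,-2.5,0,0,0,0]]
  ]
}}

```text
clock: 11.85
tcp_pos: [0.4993, 0.1846, 0.0894]
orientation: [0.0, 0.141, 0.99, 0.0]
wrist_force: [3.1, 2.3, 5.7]
finger_gap: 0.0001
```

```bash
python3 st.py;  python3 - <<'E'
from h import *
for n in("top","scene"):
    p=read_camera(n);save(p,n+"3")
    i=p["img"][60:300,120:400,::-1];cv2.imwrite(f"pics/{n}3c.png",cv2.resize(i,None,fx=2.5,fy=2.5,interpolation=cv2.INTER_CUBIC))
E
```

```text
11.85 [0.4993 0.1846 0.0894] sump mm [ 1.1 98.7] F [3.12 2.25 5.68] [1.000e-04 1.415e-01 9.899e-01 2.000e-04]
```

View pics/scene3c.png

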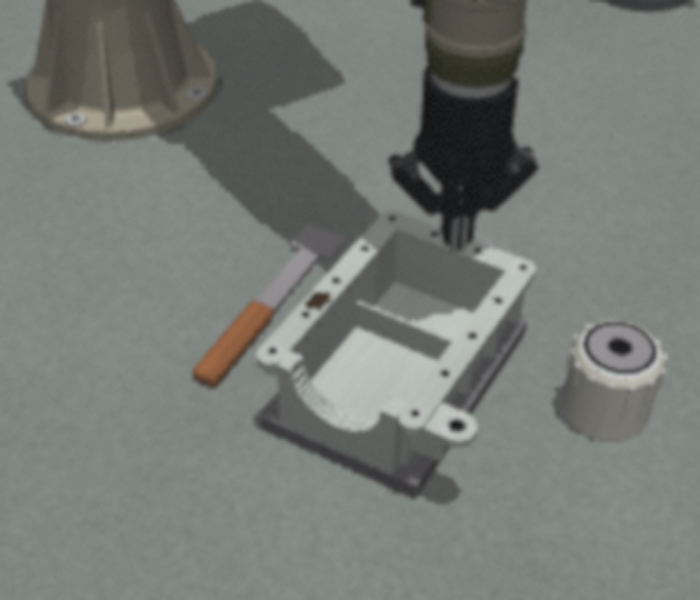

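View pics/top3c.png

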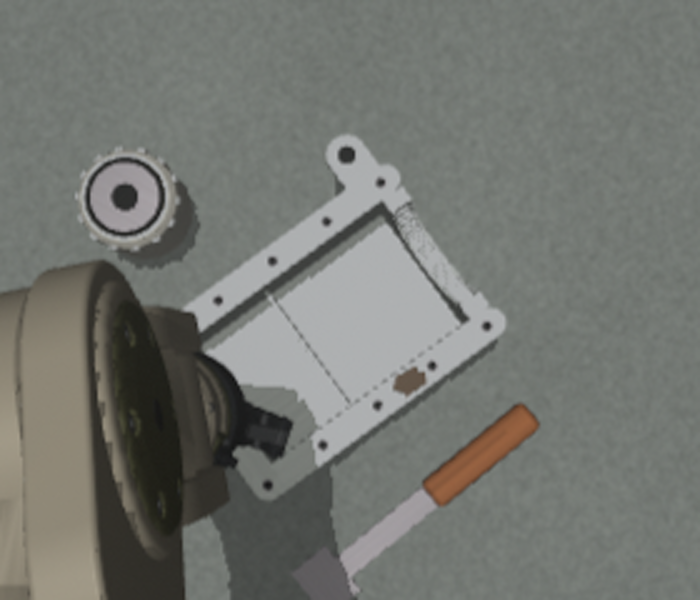

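The fingertips are mid short side at scene crop (458,240). The sump, filter and scraper are unmoved (this crop sits 50 px lower). I'll continue.

Request:
{"fn": "send_rows", "kwargs": {
  "deltas": [
    [[-0.28,-0.2,0,0,0,0],[-0.56,-0.41,0,0,0,0],[-0.84,-0.62,0,0,0,0],[-1.12,-0.83,0,0,0,0],[-1.4,-1.04,0,0,0,0],[-1.68,-1.24,0,0,0,0],[-1.97,-1.45,0,0,0,0],[-2.25,-1.66,0,0,0,0],[-2.53,-1.87,0,0,0,0],[-2.81,-2.08,0,0,0,0],[-3.09,-2.29,0,0,0,0],[-3.38,-2.5,0,0,0,0]]
  ]
}}

```text
clock: 13.15
tcp_pos: [0.4654, 0.1596, 0.0893]
orientation: [0.0, 0.141, 0.99, 0.0]
wrist_force: [2.1, 3.9, 4.3]
finger_gap: -0.0002
```

```bash
python3 st.py
```

```text
13.15 [0.4654 0.1596 0.0893] sump mm [-41.   98.8] F [2.08 3.87 4.3 ] [0.000e+00 1.415e-01 9.899e-01 2.000e-04]
```

Request:
{"fn": "send_rows", "kwargs": {
  "deltas": [
    [[-0.28,-0.2,0,0,0,0],[-0.56,-0.41,0,0,0,0],[-0.84,-0.62,0,0,0,0],[-1.12,-0.83,0,0,0,0],[-1.4,-1.04,0,0,0,0],[-1.68,-1.24,0,0,0,0],[-1.85,-1.37,0,0,0,0],[-1.65,-1.64,0,0,0,0],[-1.43,-1.92,0,0,0,0],[-1.22,-2.2,0,0,0,0],[-1.01,-2.48,0,0,0,0],[-0.8,-2.77,0,0,0,0]]
  ]
}}

```text
clock: 14.35
tcp_pos: [0.4548, 0.1324, 0.0886]
orientation: [-0.003, 0.141, 0.99, 0.0]
wrist_force: [-3.1, 2.9, 7.1]
finger_gap: 0.0
```

```bash
python3 st.py
```

```text
14.35 [0.4548 0.1324 0.0886] sump mm [-65.8  83.3] F [-3.11  2.91  7.08] [-2.700e-03  1.412e-01  9.900e-01  3.000e-04]
```

Request:
{"fn": "send_rows", "kwargs": {
  "deltas": [
    [[0.2,-0.28,0.05,0,0,0],[0.42,-0.56,0.05,0,0,0],[0.63,-0.84,0.05,0,0,0],[0.84,-1.12,0.05,0,0,0],[1.05,-1.4,0.05,0,0,0],[1.25,-1.68,0.05,0,0,0],[1.46,-1.97,0.05,0,0,0],[1.67,-2.25,0.05,0,0,0],[1.88,-2.53,0.05,0,0,0],[2.09,-2.81,0.05,0,0,0],[2.3,-3.09,0.05,0,0,0],[2.5,-3.37,0.05,0,0,0]]
  ]
}}

```text
clock: 15.55
tcp_pos: [0.4796, 0.0987, 0.0889]
orientation: [-0.003, 0.141, 0.99, 0.0]
wrist_force: [-2.5, 3.7, 5.5]
finger_gap: 0.0001
```

```bash
python3 st.py
```

```text
15.55 [0.4796 0.0987 0.0889] sump mm [-65.9  41.4] F [-2.51  3.67  5.48] [-2.800e-03  1.412e-01  9.900e-01  3.000e-04]
```

Request:
{"fn": "send_rows", "kwargs": {
  "deltas": [
    [[0.21,-0.28,0,0,0,0],[0.42,-0.56,0,0,0,0],[0.63,-0.84,0,0,0,0],[0.84,-1.12,0,0,0,0],[1.05,-1.4,0,0,0,0],[1.26,-1.68,0,0,0,0],[1.47,-1.97,0,0,0,0],[1.68,-2.25,0,0,0,0],[1.89,-2.53,0,0,0,0],[2.1,-2.81,0,0,0,0],[2.32,-3.09,0,0,0,0],[2.5,-3.35,0,0,0,0]]
  ]
}}

```text
clock: 16.75
tcp_pos: [0.5045, 0.0654, 0.0889]
orientation: [-0.003, 0.141, 0.99, 0.0]
wrist_force: [-1.7, 2.7, 6.9]
finger_gap: 0.0001
```

```bash
python3 st.py;  python3 - <<'E'
from h import *
for n in("scene",):
    p=read_camera(n);save(p,n+"4")
    i=p["img"][80:320,120:400,::-1];cv2.imwrite(f"pics/{n}4c.png",cv2.resize(i,None,fx=2.5,fy=2.5,interpolation=cv2.INTER_CUBIC))
E
```

```text
16.75 [0.5045 0.0654 0.0889] sump mm [-65.8  -0.2] F [-1.72  2.69  6.89] [-2.900e-03  1.412e-01  9.900e-01  4.000e-04]
```

View pics/scene4c.png

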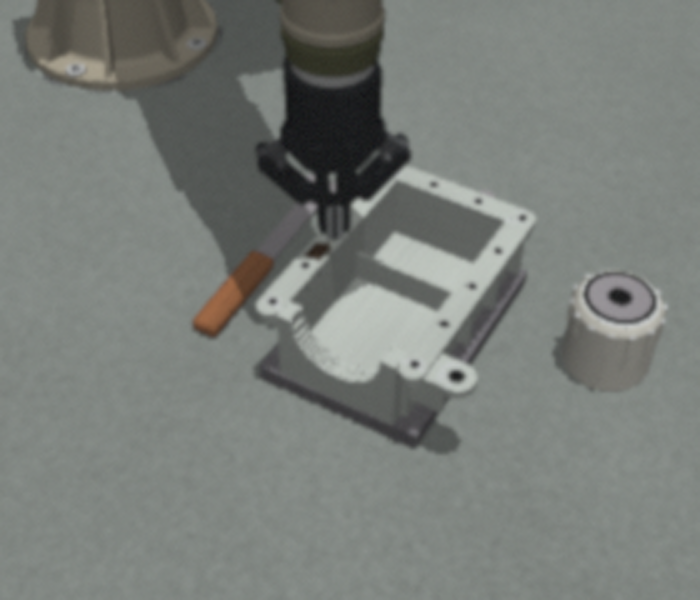

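The fingers are at (335,232), just short of the scrap at (318,251). That leaves about 27 mm to go.

Request:
{"fn": "send_rows", "kwargs": {
  "deltas": [
    [[0,0,0,0,0,0],[0.1,-0.13,0,0,0,0],[0.25,-0.33,0,0,0,0],[0.45,-0.58,0,0,0,0],[0.65,-0.84,0,0,0,0],[0.85,-1.09,0,0,0,0],[1.05,-1.35,0,0,0,0],[1.25,-1.6,0,0,0,0],[1.45,-1.85,0,0,0,0],[1.57,-2.0,0.02,0,0,0],[1.64,-2.08,0.03,0,0,0],[1.64,-2.08,0.05,0,0,0]]
  ]
}}

```text
clock: 18.0
tcp_pos: [0.5209, 0.0447, 0.0895]
orientation: [-0.003, 0.141, 0.99, 0.0]
wrist_force: [-1.9, 3.3, 6.3]
finger_gap: -0.0002
```

Request:
{"fn": "send_rows", "kwargs": {
  "deltas": [
    [[0,0,0,0,0,0],[0,0,0,0,0,0],[0,0,0,0,0,0]]
  ]
}}

```text
clock: 18.3
tcp_pos: [0.5209, 0.0448, 0.0894]
orientation: [-0.003, 0.141, 0.99, 0.0]
wrist_force: [-2.4, 3.2, 5.9]
finger_gap: 0.0002
```

```bash
python3 st.py;  python3 - <<'E'
from h import *
for n in("scene","top"):
    p=read_camera(n);save(p,n+"5")
    i=p["img"][80:320,120:400,::-1];cv2.imwrite(f"pics/{n}5c.png",cv2.resize(i,None,fx=2.5,fy=2.5,interpolation=cv2.INTER_CUBIC))
E
python3 st.py
```

```text
18.3 [0.5209 0.0448 0.0894] sump mm [-65.  -26.5] F [-2.42  3.24  5.87] [-2.900e-03  1.412e-01  9.900e-01  4.000e-04]
18.4 [0.5209 0.0447 0.0895] sump mm [-64.9 -26.5] F [-1.56  3.21  6.48] [-2.800e-03  1.412e-01  9.900e-01  4.000e-04]
```

View pics/scene5c.png

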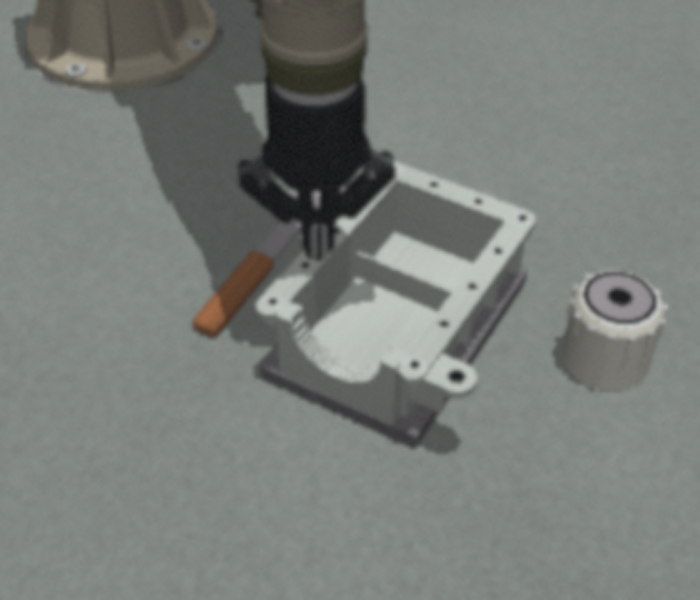

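View pics/top5c.png

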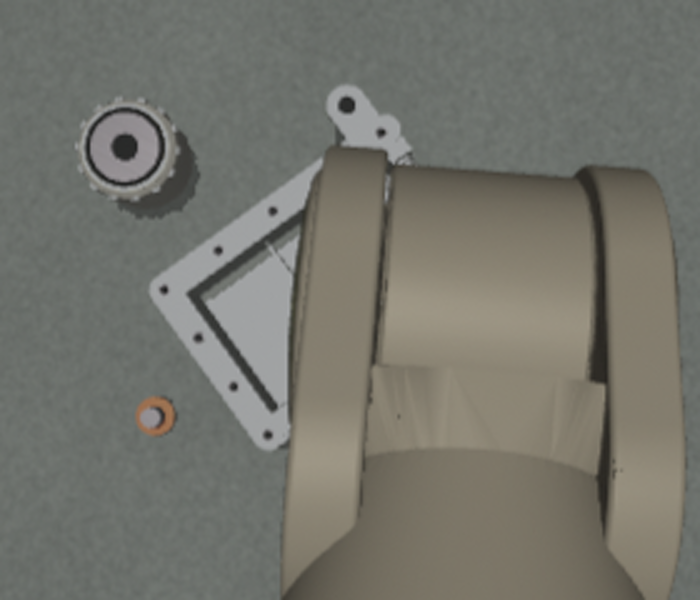

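The tips cover the scrap at scene crop (318,250). The sump holes and the bystanders are where they were, and the force is steady at about 6 N. Handing in.

```bash
python3 -c "
from workcell import *
print(hand_in())"
```

```text
the job is handed in; nothing more can be done
None
```

I ran the closed fingertips along the lug rail from the saddle end, across the far short side and back along the other rail. They finished resting on the gasket scrap, and I handed the job in at about 18.4 s.

- **Final position:** the fingertips are at sump (-65, -26.5) mm. The scrap's centre was measured at (-64.5, -27.7) mm from the top camera and (-65.3, -26.3) mm from the scene camera, so they are within about 1.5 mm of it.
- **Force:** the vertical force read at the end of each move on the flange was about 4–7 N, and about 6 N at the end. Up to about 4.5 N of sideways drag was left when the fingers stopped. I did not sample the force within each move.
- **Sump and other things:** in the last pictures the sump, oil filter and drain plug are where they were at the start. The scraper also looks unmoved, though the arm hid part of it. The arm hid the scrap from the top camera, so only the scene camera confirms the fingertips are on it.
- **Disagreements:** the first holes on the two long rails came out at sump y about -96 mm rather than at the -90 mm start point. I took the far-end holes as y +100 mm, and the two cameras agreed to about 1.5 mm. The tool also showed a slight tilt of about 0.3° on the second rail, which is negligible.

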